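Screw the hinged cap back onto the hardener jar

ROBOT

A 7-joint arm with a two-finger parallel gripper is mounted at the origin on the work surface. World frame = base frame: x ahead of the robot, y to its left, z up, the work surface at z = 0. Lengths are in m, angles in degrees, forces in N, time in s.
With the tool pointing down it reaches from about 0.4 to 0.9 m from the base axis. Payload 5.6 kg.
Tool frame: the origin (TCP) lies at the centre of the arm's flange, where the gripper is bolted on; the fingertips stand 190 mm ahead of it and the grasp point (between the pads) lies 171 mm ahead of it; z points along the fingers, y is the line along which they close (so a half turn about z gives the same grasp; the last joint's range is limited). The gripper opens to 92 mm and grips with 3 to 60 N. Pads are 20 mm wide; open, the fingers measure 128 mm over their backs; the gripper's body (75 mm by 189 mm) begins 69 mm behind the grasp point.
Start: joints at [60.676, 26.786, -0.665, 91.828, 0.344, 61.387, -3.226], TCP at [0.294, -0.58, 0.405] pointing down, gripper open.
Joint ranges: [-144.91, 144.91], [-17.63, 115.5], [-89.93, 88.59], [15.96, 139.68], [-74.01, 254.01], [8.47, 105.57], [-167.45, 167.45]. Speed limits (degrees/s): [147.25, 147.25, 180, 180, 180, 180, 180].

INTERFACE

Orientations are given as [roll, pitch, yaw] about the fixed x, y, z axes, in that order (R = Rz(yaw) Ry(pitch) Rx(roll)).
In Python, from cell import status, cams, ticket gives the robot as it stands.
- The arm moves only by the tool move_arm, never from a script. Its argument "deltas" is a list of rows, each a list of 3 entries, a list of its own where there are three numbers: the closure in counts, from 0 (fully open) to 255 (shut), then the shift along the tool's x, y, z in cm, then the turn about the tool's z in degrees. In form: [[grip, [x, y, z], roll], ...]. A call has 1 to 12 rows; each row shifts and turns the commanded pose from where the row before left it, along the tool's axes as they then stand; what a row does not reach is not made up. A row lasts 1/12 s, in which the tool goes at most 41.7 mm and 7.16 degrees, less where a joint would pass 70% of its speed; a pose out of reach is approached as far as the arm can. A call with a gripper value outside its range is refused whole. The fingers move at their own pace and stop on an object; the grip force is fixed at half the most. Time passes only in rows, so rows that do not move let the fingers close. It gives the time, the measured TCP pose, the force, the opening and the grip force at its end, in the units of the state.
- status.get_state(): the state, without advancing time (a new reading comes with each control period).
- cams.get_image(name): name is "scene" or "top" or "wrist"; returns a dict with "frame" (420x560x3 uint8, red, green, blue), "range_z" (420x560 float32, m along the optical axis (not along the pixel's ray), 0 where there is no reading), "intrinsics" (3x3 intrinsics, pixels), "distortion" ([k1, k2, p1, p2, k3] as OpenCV has them; the pictures are not rectified), "eye" and "orientation" of the camera in the world. Camera axes: x right, y up, looking along -z (the intrinsics and any distortion apply to the point x, -y, -z); pixel columns grow to the right and rows downward; lengths in m; the calibration is good to about 2 mm. A picture is of the moment at which its call begins.
- ticket.close_job(): hands the job in; it is judged then, once.
The state is a dict: "t": time; "qpos": joint angles; "dq": joint speeds; "joint_efforts": joint torques, N m; "ee_pos": TCP position; "eef_rot": TCP orientation; "contact_force": force on the tool from outside, world axes, zero at the start; "ft_torque": the same for the moment, N m; "grip_width": finger opening in m; "grasp_force": force on a finger pad.
Only numpy, scipy, OpenCV 4.12 (cv2) and the standard library are available. Lean on these libraries where they do the work, as an engineer would, in place of code of your own. Each camera call takes 0.05 s, during which the arm holds its last target. There are 200 camera calls.

TASK

The hardener jar with the red cap has been left open on the saw bench. Swing its hinged cap down over the mouth and then, with the cap down, screw it clockwise until it is fully tight. Leave the blue-capped jar shut, do not knock the other things about, and let go at the end.

Things in the scene. Friction and masses are not known exactly. Their poses are not given: they have to be found in the camera images.
- red: The open jar, fixed to the bench: amber glass, 90 mm across, on a dark steel foot 116 mm across, its neck 44 mm across with the mouth 118 mm above the bench. Origin at the centre of its underside on the bench; z up; the cap's hinge is on its +y side.
- red_mouth (a point): Centre of the red jar's mouth, on the jar's axis, 118 mm above the bench. With the arm shut, the cap's axis coincides with the jar's and the cap's top is 141 mm above the bench when unscrewed, 138 mm when tight.
- red_hinge (a point): Centre of the hinge of the red cap's arm: 60 mm along the jar's +y from the jar's axis, 101 mm above the bench. The hinge axis is level, along the jar's x; the point turns with the jar, not with the arm. Its two steel cheeks and pin are 54 mm long in all and reach 106 mm above the bench.
- red_cap (a point): Centre (half-way up) of the red screw cap: ribbed, 52 mm in diameter, 36 mm tall, white bar on top. Its z points out of its top. It turns in an aluminium ring, 68 mm across, on the arm, low on its skirt: fingertips can reach 27 mm below its top. Its axis lies 60 mm from the hinge axis; its top, unscrewed, 40 mm beyond the hinge axis, measured along the cap's axis.
- red_arm (a joint): Angle of the red cap's arm (rad): 0 is shut, cap over the mouth; it grows as the arm swings up and outward, to 2.0 at most; at 1.57 it stands upright, the cap's top facing away from the jar along the jar's +y. The hinge is stiff (0.13 N m) and the arm stays where it is left: push it all the way down, about 3 N at the cap.
- red_twist (a joint): Turn of the red cap in its ring (rad): grows as the cap is turned clockwise, seen from above its top; starts between 0.2 and 0.8 and comes to a stop, fully tight, at 2.2. It takes 0.1 N m and stays where it is left. The cap sinks 3 mm over the range 0 to 2.2. To be screwed only once the arm is shut.
- blue: The other jar, of the same make and size, but with a blue cap, which is shut and tight; fixed to the bench. Origin at the centre of its underside; hinge on its +y side; the cap's top is 138 mm above the bench.
- blue_arm (a joint): Angle of the blue cap's arm (rad), 0 when shut. To be left shut.
- blue_twist (a joint): Turn of the blue cap (rad), 2.2 when tight. To be left tight.
- board: Plywood board fixed to the bench, 160 x 190 x 12 mm, with the three cast blocks on it. Origin at the centre of its underside.
- block0: Cream cast resin block standing on the board, 110 x 34 mm and 75 mm tall. Origin at the centre of its underside.
- block1: A second such block.
- block2: A third such block.
- drill: Red and black cordless drill standing on its battery, about 200 mm long, 76 mm wide and 200 mm tall. Origin at the centre of its underside; the chuck points along its -x.
- rule: Steel rule lying flat, 28 x 250 x 5 mm, long along its y. Origin at the centre of its underside.
- cup: Empty paper cup, 72 mm across the rim, 85 mm tall. Origin at the centre of its underside.
- cone: Steel countersink standing on its wide end, 40 mm across, 46 mm tall. Origin at the centre of its underside.

How it is judged:
By the outcome, as a careful person would: the job done as asked, in the order asked, and still so for the second after the job is handed in, with the robot touching nothing.
It also fails if it takes over 67 s, if anything falls off the work surface, if the arm or the gripper's body presses on something with over 40 N, if the wrist force passes 120 N, or if a joint passes its speed limit or range.

## Working session

There is one attempt and no reset: what is moved stays moved. The work goes in short steps, Python scripts to look and compute and a tool call to move; the robot and the scene stay as the last step left them, time stands still between calls to the robot, and variables do not carry over. Pictures are saved under pics/ and viewed, at most 10 in all, crops included, and the job is handed in when it is done.

Besides the shell and the picture viewer there is one more tool, called after ">>>" as name(argument=value, ...) on one line, values as JSON. move_arm: Moves the arm, as the interface text tells. Its arguments: {"type":"object","properties":{"deltas":{"type":"array"}},"required":["deltas"]}

```bash
mkdir -p pics
cat > h.py <<'E'
import numpy as np, cv2
from cell import status, cams, ticket
from scipy.spatial.transform import Rotation as R
def cam(n):
    im=cams.get_image(n); return im
def rot(o):
    o=np.array(o,float)
    if o.shape==(3,3): return o
    if o.size==4: return R.from_quat(o).as_matrix()
    return R.from_euler('xyz',o,degrees=True).as_matrix()
def cloud(im):
    d=im['range_z']; h,w=d.shape
    u,v=np.meshgrid(np.arange(w,dtype=float),np.arange(h,dtype=float))
    p=cv2.undistortPoints(np.stack([u,v],-1).reshape(-1,1,2),np.array(im['intrinsics'],float),np.array(im['distortion'],float)).reshape(h,w,2)
    P=np.stack([p[...,0]*d,-p[...,1]*d,-d],-1)
    W=P@rot(im['orientation']).T+np.array(im['eye'])
    W[d<=0]=np.nan
    return W
def save(im,n,s=None):
    f=im['frame'][...,::-1]
    if s is not None: f=cv2.resize(f[s[1]:s[3],s[0]:s[2]],None,fx=s[4],fy=s[4])
    cv2.imwrite(n,f)
E
python3 - <<'E'
from h import *
a=cam('scene');b=cam('top')
for i in (a,b): print(i['eye'],i['orientation'])
cv2.imwrite('pics/a.png',cv2.resize(np.vstack([a['frame'],b['frame']])[...,::-1],(400*1,600)) )
save(a,'pics/scene.png');save(b,'pics/top.png')
for n,i in (('s',a),('t',b)):
    W=cloud(i);hsv=cv2.cvtColor(i['frame'],cv2.COLOR_RGB2HSV)
    for c,m in (('red',((hsv[...,0]<8)|(hsv[...,0]>172))&(hsv[...,1]>150)&(hsv[...,2]>60)),('blue',(hsv[...,0]>100)&(hsv[...,0]<125)&(hsv[...,1]>130)&(hsv[...,2]>50))):
        k,l,st,ce=cv2.connectedComponentsWithStats(m.astype(np.uint8))
        for j in range(1,k):
            if st[j,4]>60: print(n,c,st[j],np.nanmedian(W[l==j],0).round(3),np.nanmin(W[l==j],0).round(3),np.nanmax(W[l==j],0).round(3))
print(status.get_state())
E
```

```text
[ 1.27685362 -0.26671133  1.04809468] [ 3.75311397e+01 -5.17414165e-02  7.37664563e+01]
[ 0.2672798  -0.05844529  1.47852635] [ 12.04532735   0.10068843 -84.58000987]
s red [427  51  20  42 295] [0.13  0.686 0.112] [-0.121  0.673  0.009] [0.141 0.871 0.183]
s red [438 144  43  37 822] [0.615 0.46  0.191] [0.55  0.428 0.   ] [0.662 0.588 0.206]
s red [380 159  16  20 226] [0.577 0.266 0.179] [0.428 0.247 0.   ] [0.595 0.403 0.189]
s red [428 175  42  31 491] [0.626 0.465 0.063] [0.556 0.426 0.001] [0.668 0.577 0.105]
s blue [384   1  54  57 224] [-0.925  1.264 -0.379] [-0.947  0.86  -0.618] [-0.136  1.521  0.007]
s blue [  6  84   9  34 180] [-1.015 -1.145 -0.487] [-1.178 -1.202 -0.585] [ 0.317 -0.611  0.448]
s blue [   0  172   48   70 2308] [ 0.291 -0.774  0.03 ] [ 0.205 -0.832  0.001] [ 0.397 -0.706  0.084]
s blue [207 205  21  23 317] [ 0.579 -0.22   0.137] [ 0.429 -0.243 -0.003] [ 0.593 -0.193  0.144]
s blue [454 286  66  27 417] [ 0.905  0.499 -0.119] [ 0.902  0.401 -0.156] [ 0.907  0.6   -0.085]
s blue [184 363  75  28 594] [ 0.906 -0.304 -0.117] [ 0.904 -0.399 -0.152] [ 0.908 
[... 392 characters left out ...]
{'t': 0.1, 'qpos': array([60.67574386, 26.83149874, -0.66343054, 91.87585859,  0.34220294,
       61.38675397, -3.22794372]), 'dq': array([-0.02504496, -0.10411164, -0.02242367, -0.21059968,  0.14374617,
        0.02768789,  0.08278964]), 'joint_efforts': array([ 4.87284233e-04, -5.21647346e+01, -1.27668286e-02, -2.44367337e+01,
       -5.67961112e-02,  1.40729517e-02,  5.08115295e-05]), 'ee_pos': array([ 0.29353174, -0.57969399,  0.40382763]), 'eef_rot': array([-1.79908050e+02,  5.88695436e-03,  2.68526897e+01]), 'contact_force': array([ 0.39626026, -1.15007781, -1.03670116]), 'ft_torque': array([ 0.01939981,  0.02599455, -0.02872316]), 'grasp_force': 0.0, 'grip_width': 0.09178536017396072}
```

View pics/scene.png

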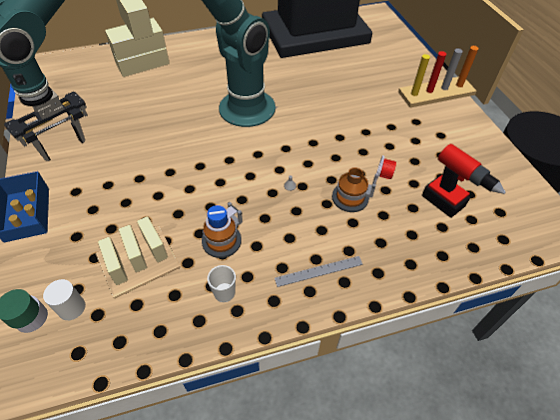

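View pics/top.png

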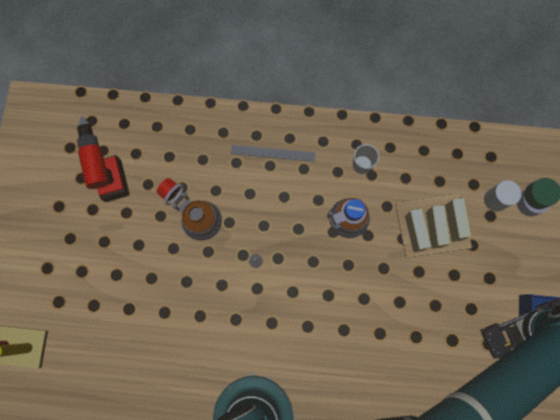

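The scene view shows the red jar at about (352,188) with its cap up and facing outward at (387,169), and the blue jar at (218,235). In the top view the red jar is at (201,219), its raised cap at (166,188) and the blue jar at (350,215). The drill is at (95,165), beyond the red cap.

Run:
```python
from h import *
def circ(P):
    A=np.c_[2*P,np.ones(len(P))];s=np.linalg.lstsq(A,(P**2).sum(1),rcond=None)[0];return s[:2].round(4),np.sqrt(s[2]+s[:2]@s[:2]).round(4)
for n in ('scene','top'):
    i=cam(n);W=cloud(i);hsv=cv2.cvtColor(i['frame'],cv2.COLOR_RGB2HSV)
    near=np.hypot(W[...,0]-.53,W[...,1]-.2)<.14
    am=near&(hsv[...,0]>5)&(hsv[...,0]<16)&(hsv[...,1]>160)&(W[...,2]>.02)&(W[...,2]<.13)
    P=W[am];print(n,'amber',len(P),np.median(P,0).round(4),P.min(0).round(3),P.max(0).round(3))
    # outline rays: enclosing circles at given heights
    for lo,hi in ((.03,.07),(.085,.105),(.108,.128)):
        Q=W[near&(W[...,2]>lo)&(W[...,2]<hi)&(np.hypot(W[...,0]-np.median(P[:,0]),W[...,1]-np.median(P[:,1]))<.065)]
        if len(Q)>8: print(lo,len(Q),cv2.minEnclosingCircle(Q[:,:2].astype(np.float32)),circ(Q[:,:2]))
    k,l,st,ce=cv2.connectedComponentsWithStats(am.astype(np.uint8)); j=1+np.argmax(st[1:,4]);print(st[j],ce[j])
    red=near&((hsv[...,0]<8)|(hsv[...,0]>172))&(hsv[...,1]>150)&(W[...,2]>.13)
    C=W[red];print('red',C.mean(0).round(4),np.median(C,0).round(4),np.percentile(C,[5,95],axis=0).round(3))
    H=W[near&(W[...,2]>.12)&~am&(hsv[...,1]<110)];print('ring/arm/bar',len(H),np.median(H,0).round(4),np.percentile(H,[3,97],axis=0).round(3))
    save(i,f'pics/{n}_c.png',(310,120,450,220,5) if n=='scene' else (140,160,240,250,6))
```

```text
scene amber 685 [0.5369 0.1926 0.0829] [0.479 0.157 0.02 ] [0.565 0.243 0.123]
0.03 330 ((0.5314646363258362, 0.20636320114135742), 0.0572640597820282) (array([0.5205, 0.2078]), np.float64(0.0456))
0.085 223 ((0.5361803770065308, 0.2111012041568756), 0.05101586878299713) (array([0.5304, 0.2126]), np.float64(0.0298))
0.108 120 ((0.5362437963485718, 0.21743249893188477), 0.044063907116651535) (array([0.5314, 0.2198]), np.float64(0.0309))
[339 168  29  28 572] [353.33741259 182.61188811]
red [0.5762 0.266  0.1751] [0.5771 0.2664 0.1791] [[0.557 0.251 0.15 ]
 [0.59  0.283 0.188]]
ring/arm/bar 86 [0.5596 0.2508 0.1734] [[0.528 0.23  0.122]
 [0.58  0.269 0.195]]
top amber 405 [0.5071 0.1964 0.0831] [0.475 0.162 0.071] [0.555 0.244 0.122]
0.03 264 ((0.5187466740608215, 0.2066488415002823), 0.05107250437140465) (array([0.5122, 0.201 ]), np.float64(0.0363))
0.085 187 ((0.5146728754043579, 0.20279549062252045), 0.03707103058695793) (array([0.5173, 0.2029]), np.float64(0.027))
0.108 75 ((0.5182955265045166, 0.20273123681545258), 0.023197084665298462) (array([0.5173, 0.2026]), np.float64(0.0204))
[183 202  30  29 405] [198.22962963 216.99506173]
red [0.5638 0.2766 0.1808] [0.5639 0.2768 0.1822] [[0.544 0.259 0.168]
 [0.583 0.294 0.188]]
ring/arm/bar 227 [0.5528 0.2561 0.159 ] [[0.526 0.237 0.126]
 [0.576 0.271 0.194]]
```

View pics/top_c.png

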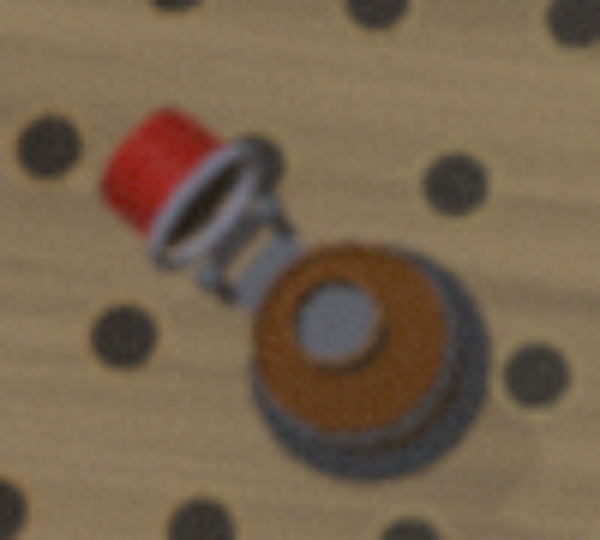

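View pics/scene_c.png

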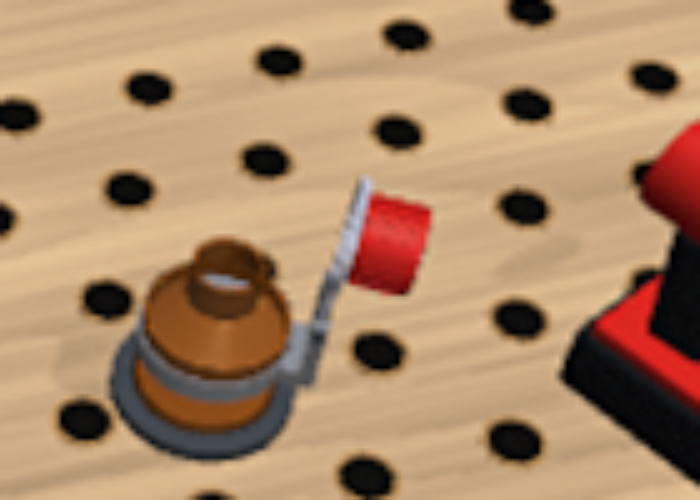

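The mouth is at about (0.517, 0.203) and the hinge direction is about 57.5°, with the arm near 1.6 rad. I'll close the fingers and turn to yaw 147.5, then move to the outer side of the cap.

>>> move_arm(deltas=[[255,[0,0,-0.4],-7.1],[255,[0,0,-0.4],-7.1],[255,[0,0,-0.4],-7.1],[255,[0,0,-0.4],-7.1],[255,[0,0,-0.4],-7.1],[255,[0,0,0],-7.1],[255,[0,0,0],-7.1],[255,[0,0,0],-7.1],[255,[0,0,0],-7.1],[255,[0,0,0],-7.1],[255,[0,0,0],-7.1],[255,[0,0,0],-7.1]])

```text
t: 1.2
ee_pos: [0.2935, -0.5799, 0.4244]
eef_rot: [-180.0, -0.0, 112.4]
contact_force: [-0.2, 0.4, 0.0]
grip_width: 0.0142
grasp_force: 0.0
```

>>> move_arm(deltas=[[255,[0,0,0],-7.1],[255,[0,0,0],-7.1],[255,[0,0,0],-7.1],[255,[0,0,0],-7.1],[255,[0,0,0],-7.1],[255,[0,0,0],0],[255,[0,0,0],0]])

```text
t: 1.78
ee_pos: [0.2934, -0.58, 0.4244]
eef_rot: [180.0, -0.0, 147.3]
contact_force: [0.3, -0.1, -0.7]
grip_width: 0.0004
grasp_force: 0.0
```

>>> move_arm(deltas=[[255,[0.9,3.6,0],0],[255,[0.9,3.6,0],0],[255,[0.9,3.6,0],0],[255,[0.9,3.6,0],0],[255,[0.9,3.6,0],0],[255,[0.9,3.6,0],0],[255,[0.9,3.6,0],0],[255,[0.9,3.6,0],0],[255,[0.9,3.6,0],0],[255,[0.9,3.6,0],0],[255,[0.9,3.6,0],0],[255,[0.9,3.6,0],0]])

```text
t: 2.78
ee_pos: [0.4344, -0.1556, 0.425]
eef_rot: [-180.0, 0.1, 147.3]
contact_force: [0.7, -0.1, -0.7]
grip_width: 0.0002
grasp_force: 0.0
```

>>> move_arm(deltas=[[255,[0.9,3.6,0],0],[255,[0.9,3.6,0],0],[255,[0.9,3.6,0],0],[255,[0.9,3.6,0],0],[255,[0.9,3.6,0],0],[255,[0.9,3.6,0],0],[255,[0.9,3.6,0],0],[255,[0.9,3.6,0],0],[255,[0.9,3.6,0],0],[255,[0.9,3.6,0],0],[255,[0.9,3.6,0],0],[255,[0.9,3.6,0],0]])

```text
t: 3.78
ee_pos: [0.5753, 0.2669, 0.4244]
eef_rot: [-180.0, 0.0, 147.3]
contact_force: [0.3, 0.2, 0.5]
grip_width: 0.0004
grasp_force: 0.0
```

>>> move_arm(deltas=[[255,[0.8,3.0,0],0],[255,[0.8,3.0,0],0],[255,[0,0,0],0],[255,[0,0,0],0],[255,[0,0,0],0]])

```text
t: 4.2
ee_pos: [0.5935, 0.3239, 0.4242]
eef_rot: [-179.9, 0.0, 147.5]
contact_force: [0.8, -0.2, 0.4]
grip_width: 0.0003
grasp_force: 0.0
```

Run:
```python
from h import *
s=status.get_state();print(s['qpos'].round(1),s['ee_pos'],s['eef_rot'])
i=cam('wrist');W=cloud(i);save(i,'pics/w1.png')
hsv=cv2.cvtColor(i['frame'],cv2.COLOR_RGB2HSV)
red=((hsv[...,0]<8)|(hsv[...,0]>172))&(hsv[...,1]>150)&(W[...,2]>.12)&(np.hypot(W[...,0]-.53,W[...,1]-.2)<.14)
C=W[red]
if len(C):print(len(C),C.mean(0),np.percentile(C,[2,98],axis=0).round(3))
```

```text
[ -3.7  35.4 -42.4  84.5  24.7  69.7   8. ] [0.59349437 0.32388751 0.42418621] [-1.79918049e+02  1.57026781e-02  1.47456010e+02]
3457 [0.55970095 0.27929151 0.18142794] [[0.537 0.256 0.164]
 [0.585 0.3   0.188]]
```

View pics/w1.png

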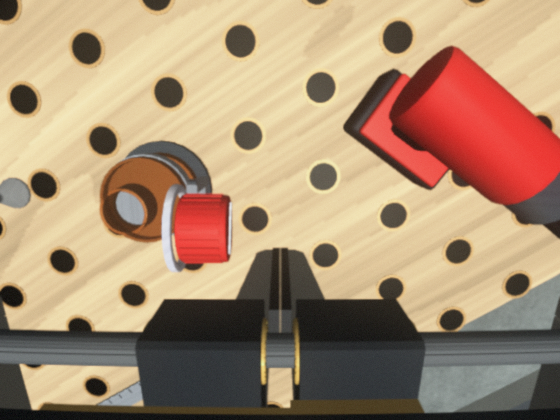

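The wrist view shows the red cap upright at (205,228), the jar mouth at (130,207), and the fingers at (280,285) clear on the cap's outer side. The hinge direction refines to about 60°. Next I'll align, descend and swing the cap over.

>>> move_arm(deltas=[[255,[0.5,0,0],-2.5],[255,[0,0,1.2],0],[255,[0,0,2],0],[255,[0,0,2],0],[255,[0,0,2],0],[255,[0,0,0],0],[255,[0,-0.6,0],0],[255,[0,-0.6,0],0],[255,[0,-0.6,0],0],[255,[0,-0.5,0],0],[255,[0,0,0],0]])

```text
t: 5.17
ee_pos: [0.5778, 0.306, 0.3538]
eef_rot: [180.0, 0.1, 150.0]
contact_force: [1.0, 1.4, 0.0]
grip_width: 0.0001
grasp_force: 0.0
```

>>> move_arm(deltas=[[255,[0,-0.7,-0.4],0],[255,[0,-0.7,-0.3],0],[255,[0,-0.6,-0.3],0],[255,[0,-0.7,-0.2],0],[255,[0,-0.7,-0.1],0],[255,[0,-0.8,0],0],[255,[0,0,0],0]])

```text
t: 5.75
ee_pos: [0.5564, 0.2695, 0.3661]
eef_rot: [-180.0, 0.0, 150.0]
contact_force: [0.3, 1.0, 1.0]
grip_width: 0.0005
grasp_force: 0.6
```

Run:
```python
from h import *
s=status.get_state();print(s['qpos'].round(1),s['ee_pos'],s['eef_rot'])
i=cam('scene');save(i,'pics/s2.png',(310,90,450,220,4))
```

```text
[  2.   33.5 -43.1  96.4  25.7  60.5  10.6] [0.5564437  0.26947967 0.36609744] [-1.79957294e+02  4.62961951e-02  1.50013090e+02]
```

View pics/s2.png

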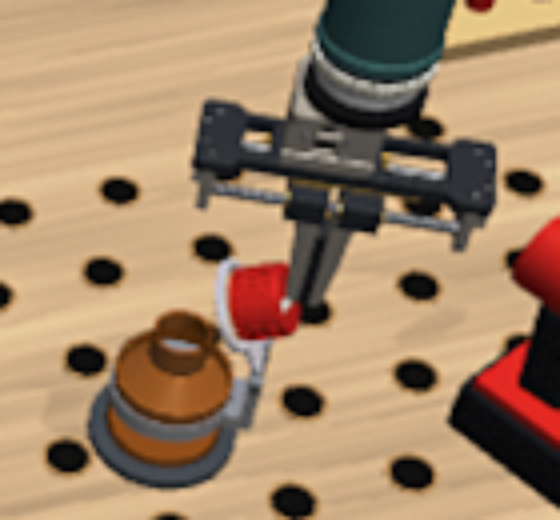

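The crop shows the cap tilting over towards the mouth at (265,300), with the fingertips on its top face at (300,300). I'll continue along the arc.

>>> move_arm(deltas=[[255,[0,-0.6,0],0],[255,[0,-0.6,0.1],0],[255,[0,-0.7,0.1],0],[255,[0,-0.7,0.1],0],[255,[0,-0.7,0.2],0],[255,[0,-0.7,0.2],0],[255,[0,-0.7,0.3],0],[255,[0,-0.6,0.4],0],[255,[0,-0.6,0.4],0],[255,[0,0,0],0]])

```text
t: 6.63
ee_pos: [0.5269, 0.2179, 0.3464]
eef_rot: [-179.8, -0.0, 150.0]
contact_force: [0.2, -0.0, -0.5]
grip_width: 0.0008
grasp_force: 0.0
```

>>> move_arm(deltas=[[255,[0,-0.5,0.4],0],[255,[0,-0.5,0.5],0],[255,[0,-0.4,0.5],0],[255,[0,-0.3,0.5],0],[255,[0,0,0],0]])

```text
t: 7.05
ee_pos: [0.5192, 0.2053, 0.3296]
eef_rot: [179.9, 0.1, 150.1]
contact_force: [-2.4, -0.1, 12.2]
grip_width: 0.0005
grasp_force: 5.9
```

Run:
```python
from h import *
s=status.get_state();print(s['ee_pos']-[.547,.2547,.291],s['contact_force'])
i=cam('scene');save(i,'pics/s3.png',(310,90,450,220,4))
```

```text
[-0.02780955 -0.04940873  0.03859204] [-2.43100054 -0.09543633 12.23034605]
```

View pics/s3.png

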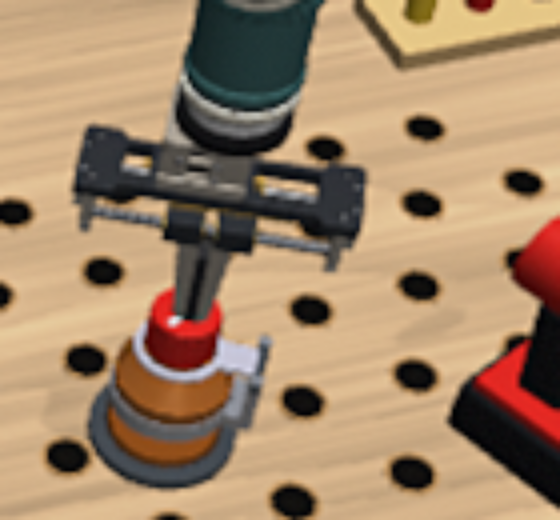

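The crop shows the cap shut over the mouth at (183,330), with the fingers pressing at 12 N. I'll lift, open and measure the cap centre.

>>> move_arm(deltas=[[255,[0,0,0.1],0],[255,[0,0,0],0],[255,[0,0,-1],0],[255,[0,0,-2.5],0],[0,[0,0,-2.5],0],[0,[0,0,0],0],[0,[0,0,0],0],[0,[0,0,0],0],[0,[0,0,0],0],[0,[0,0,0],0],[0,[0,0,0],0]])

```text
t: 8.02
ee_pos: [0.5188, 0.2047, 0.3867]
eef_rot: [-179.9, -0.1, 150.1]
contact_force: [0.3, 0.8, -0.3]
grip_width: 0.0446
grasp_force: 0.0
```

Run:
```python
from h import *
s=status.get_state();print(s['qpos'].round(1),s['ee_pos'],s['eef_rot'],s['grip_width'])
for n in('wrist','top'):
    i=cam(n);W=cloud(i);save(i,f'pics/{n}4.png')
    hsv=cv2.cvtColor(i['frame'],cv2.COLOR_RGB2HSV)
    red=((hsv[...,0]<8)|(hsv[...,0]>172))&(hsv[...,1]>120)&(W[...,2]>.09)&(np.hypot(W[...,0]-.52,W[...,1]-.2)<.08)
    C=W[red]
    if len(C):
        print(n,len(C),np.percentile(C,[1,50,99],axis=0).round(4)); T=C[C[:,2]>np.percentile(C[:,2],90)-.006]; print(cv2.minEnclosingCircle(T[:,:2].astype(np.float32)))
```

```text
[ 10.7  26.7 -45.9 103.7  22.1  59.1  16.3] [0.51879347 0.20467604 0.38674871] [-1.79930414e+02 -6.68957267e-02  1.50062220e+02] 0.04461815986875438
wrist 3698 [[0.4909 0.1805 0.1139]
 [0.5122 0.2065 0.1412]
 [0.5402 0.2298 0.1429]]
((0.5168572664260864, 0.20436115562915802), 0.026758259162306786)
```

View pics/wrist4.png

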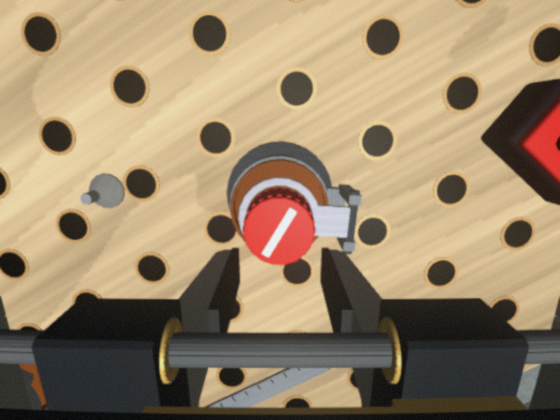

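The wrist view shows the shut cap at (280,228) with its white bar slanting, and the fingers at (225,270) and (340,270) straddling it. I'll centre, descend, grip and turn.

>>> move_arm(deltas=[[0,[0.15,-0.1,0],0],[0,[0,0,0],0],[0,[0,0,0],0],[0,[0,0,0],0],[0,[0,0,2],0],[0,[0,0,2],0],[0,[0,0,1.5],0],[0,[0,0,1.2],0],[0,[0,0,1.0],0],[0,[0,0,0],0]])

```text
t: 8.95
ee_pos: [0.5167, 0.2044, 0.3089]
eef_rot: [-179.9, -0.1, 150.1]
contact_force: [0.2, -0.3, 0.5]
grip_width: 0.0918
grasp_force: 0.0
```

>>> move_arm(deltas=[[255,[0,0,0],0],[255,[0,0,0],0],[255,[0,0,0],0],[255,[0,0,0],0],[255,[0,0,0],0],[255,[0,0,0],0],[255,[0,0,0],0],[255,[0,0,0],0]])

```text
t: 9.62
ee_pos: [0.5172, 0.2046, 0.3109]
eef_rot: [-180.0, 0.0, 150.0]
contact_force: [-1.0, -1.2, 2.4]
grip_width: 0.0519
grasp_force: 30.0
```

>>> move_arm(deltas=[[255,[0,0,0.02],5],[255,[0,0,0.02],5],[255,[0,0,0.02],5],[255,[0,0,0.02],5],[255,[0,0,0.02],5],[255,[0,0,0.02],5],[255,[0,0,0.02],5],[255,[0,0,0.02],5],[255,[0,0,0.02],5],[255,[0,0,0.02],5],[255,[0,0,0.02],5],[255,[0,0,0.02],5]])

```text
t: 10.62
ee_pos: [0.5175, 0.2048, 0.3091]
eef_rot: [179.9, 0.0, 89.8]
contact_force: [-0.4, -2.4, 6.3]
grip_width: 0.0511
grasp_force: 30.0
```

Run:
```python
from h import *
s=status.get_state();print(s['qpos'].round(1),s['ee_pos'],s['eef_rot'],s['ft_torque'],s['contact_force'])
```

```text
[ -2.7  28.1 -28.4 108.1  17.6  48.  -40.3] [0.51748841 0.20478697 0.30914879] [1.79915588e+02 9.36445021e-03 8.98260599e+01] [-0.44691099  0.06593628  0.12266758] [-0.41655729 -2.41694106  6.32803942]
```

>>> move_arm(deltas=[[255,[0,0,0.02],4],[255,[0,0,0.02],4],[255,[0,0,0.02],4],[255,[0,0,0.02],4],[255,[0,0,0.02],4],[255,[0,0,0],0]])

```text
t: 11.12
ee_pos: [0.5176, 0.2048, 0.3085]
eef_rot: [179.9, -0.0, 69.9]
contact_force: [-1.3, -2.6, 6.7]
grip_width: 0.0512
grasp_force: 30.0
```

Run:
```python
from h import *
s=status.get_state();print(s['qpos'].round(1),s['ee_pos'],s['eef_rot'],s['ft_torque'],s['contact_force'])
```

```text
[ -6.3  27.2 -23.7 108.4  14.6  47.3 -57.7] [0.51764419 0.20476159 0.30849234] [ 1.79879908e+02 -2.27745159e-02  6.98886326e+01] [-0.53548078  0.08403319 -0.07733672] [-1.25504066 -2.6047435   6.70373284]
```

>>> move_arm(deltas=[[255,[0,0,0],4],[255,[0,0,0],4],[255,[0,0,0],4],[255,[0,0,0],0]])

```text
t: 11.45
ee_pos: [0.5177, 0.2046, 0.3083]
eef_rot: [179.9, -0.1, 57.9]
contact_force: [-0.1, -2.1, 5.4]
grip_width: 0.0512
grasp_force: 30.0
```

Run:
```python
from h import *
s=status.get_state();print(s['qpos'].round(1),s['ee_pos'],s['eef_rot'],s['ft_torque'],s['contact_force'])
```

```text
[ -8.4  26.7 -20.9 108.5  12.8  46.9 -68.2] [0.51771791 0.20464448 0.30832276] [ 1.79882956e+02 -5.49104633e-02  5.78880259e+01] [-0.54451476 -0.05939355 -0.02986206] [-0.09092123 -2.09404602  5.36882661]
```

>>> move_arm(deltas=[[255,[0,0,0],4],[255,[0,0,0],4],[255,[0,0,0],4],[255,[0,0,0],0]])

```text
t: 11.78
ee_pos: [0.5176, 0.2052, 0.3082]
eef_rot: [179.9, -0.1, 46.1]
contact_force: [1.6, -0.9, 4.8]
grip_width: 0.0511
grasp_force: 30.0
```

Run:
```python
from h import *
s=status.get_state();print(s['qpos'].round(1),s['ee_pos'],s['eef_rot'],s['ft_torque'],s['contact_force'])
```

```text
[-10.6  26.3 -18.2 108.7  11.1  46.6 -78.6] [0.51759237 0.2052052  0.30821449] [ 1.79871332e+02 -1.07045544e-01  4.61336883e+01] [-0.27262717 -0.35765842  0.91571077] [ 1.60733347 -0.87458313  4.76501649]
```

>>> move_arm(deltas=[[255,[0,0,0],4],[255,[0,0,0],4],[255,[0,0,0],4],[255,[0,0,0],0]])

```text
t: 12.12
ee_pos: [0.5177, 0.2051, 0.3081]
eef_rot: [179.9, -0.1, 34.2]
contact_force: [1.7, -1.8, 4.4]
grip_width: 0.0515
grasp_force: 30.0
```

Run:
```python
from h import *
s=status.get_state();print(s['qpos'].round(1),s['ee_pos'],s['eef_rot'],s['ft_torque'],s['contact_force'])
```

```text
[-12.7  26.  -15.5 108.8   9.4  46.3 -89. ] [0.51771353 0.20508472 0.3080527 ] [ 1.79898246e+02 -1.31875790e-01  3.41978808e+01] [-0.45089165 -0.42277123  1.00986091] [ 1.68759824 -1.83181649  4.40843908]
```

The torque rose to about 1 N m and stayed there: the cap is at its stop and the pads are slipping. I'll release, lift and check.

>>> move_arm(deltas=[[0,[0,0,0],0],[0,[0,0,0],0],[0,[0,0,0],0],[0,[0,0,0],0],[0,[0,0,0],0],[0,[0,0,-1],0],[0,[0,0,-2],0],[0,[0,0,-3],0],[0,[0,0,-3],0],[0,[0,0,-1],0],[0,[0,0,0],0],[0,[0,0,0],0]])

```text
t: 13.12
ee_pos: [0.5169, 0.2046, 0.4074]
eef_rot: [180.0, -0.0, 34.0]
contact_force: [-0.7, -0.0, -0.5]
grip_width: 0.0919
grasp_force: 0.0
```

Run:
```python
from h import *
s=status.get_state();print(s['ee_pos'],s['contact_force'],s['grip_width'])
i=cam('wrist');W=cloud(i);save(i,'pics/w5.png')
hsv=cv2.cvtColor(i['frame'],cv2.COLOR_RGB2HSV)
near=(W[...,2]>.125)&(np.hypot(W[...,0]-.517,W[...,1]-.2045)<.03)
red=((hsv[...,0]<8)|(hsv[...,0]>172))&(hsv[...,1]>120)&near
print(np.median(W[red],0),cv2.minEnclosingCircle(W[red][:,:2].astype(np.float32)))
B=W[near&(hsv[...,1]<60)&(hsv[...,2]>150)];l=cv2.fitLine(B[:,:2].astype(np.float32),2,0,.01,.01).ravel();print(len(B),np.degrees(np.arctan2(l[1],l[0])),B.mean(0))
```

```text
[0.51694873 0.20456119 0.40742466] [-0.67754378 -0.03065789 -0.50270778] 0.09193789211811594
[0.51990168 0.20698821 0.13895438] ((0.5174777507781982, 0.20472405850887299), 0.026941152289509773)
385 19.888067 [0.51748707 0.20471008 0.140057  ]
```

View pics/w5.png

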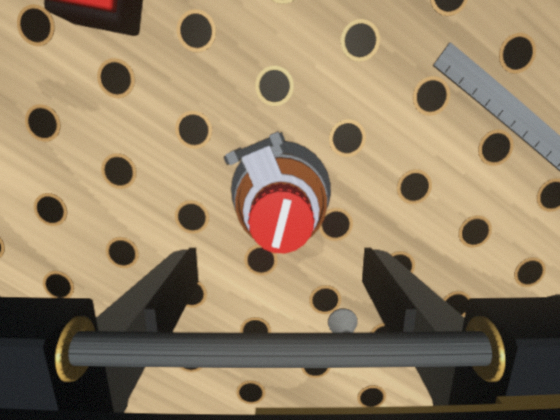

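The wrist view shows the cap seated at (282,222). Its bar has turned about 97° and its top has dropped about 2.3 mm, which agrees with the stop, and the fingers are open and clear. I'm handing in.

```bash
python3 -c "
from cell import ticket
print(ticket.close_job())"
```

```text
the job is handed in; nothing more can be done
None
```

The red cap is swung shut and screwed clockwise to its stop at about 13 s, the gripper is open and clear of it, the blue-capped jar and the other things were never touched, and the job is handed in.

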